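# Clear up the laboratory bench: nest the beakers, shelve the reagents

## Robot

A 6-joint arm with a two-finger parallel gripper is mounted at the origin on the work surface. World frame = base frame: x ahead of the robot, y to its left, z up, the work surface at z = 0. Lengths are in mm, angles in rad, forces in N, time in s.
With the tool pointing down it reaches from about 300 to 850 mm from the base axis. Payload 5.4 kg.
Tool frame: the origin (TCP) lies at the centre of the arm's flange, where the gripper is bolted on; the fingertips stand 173 mm ahead of it and the grasp point (between the pads) lies 155 mm ahead of it; z points along the fingers, y is the line along which they close (so a half turn about z gives the same grasp; the last joint's range is limited). The gripper opens to 85 mm and grips with 20 to 120 N. Pads are 22 mm wide; open, the fingers measure 114 mm over their backs; the gripper's body (76 mm by 85 mm) begins 54 mm behind the grasp point. The pads swing forward as they close: fully open they stand 13 mm farther back than shut.
Start: joints at [-1.462, 0.158, 1.597, -0, 1.386, -0.21], TCP at [180.197, -546.019, 404.699] pointing down, gripper open.
Joint ranges: [-2.91, 2.91], [-0.94, 2.29], [0.18, 2.7], [-1.29, 4.43], [0.17, 2.64], [-3, 3]. Speed limits (rad/s): [2.57, 2.57, 3.14, 3.14, 3.14, 3.14].

## Interface

Orientations are given as a unit quaternion [x, y, z, w].
In Python, from bench import robot gives the robot as it stands. The module is installed in compiled form; this text tells all that it offers.
- The arm moves only by the tool play_rows, never from a script. Its argument "commands" is text: rows parted by semicolons, each of 4 numbers parted by spaces: the shift along the world's x, y, z in cm, then the turn about the world's z in rad. In form: x y z turn; .... A call has exactly 8 rows; each row is the pose to reach, as a shift and turn from the pose commanded when the call began; what a row does not reach only later rows make up. A row lasts 1/10 s, in which the tool goes at most 50 mm and 8.59 degrees, less where a joint would pass 70% of its speed; a pose out of reach is approached as far as the arm can. A call with a gripper value outside its range is refused whole. "claw" is the finger opening in cm, from 0 to 8.54, set as the call begins (left out, the last holds). The fingers move at their own pace and stop on an object; "force" is the grip in N (left out, the last holds). Time passes only in rows, so rows that repeat a pose let the fingers close, or fill a call up. It gives the time, the measured TCP pose, the force, the opening and the grip force at its end, in the units of the state.
- robot.get_obs(): the state, without advancing time (a new reading comes with each control period).
- robot.read_camera(name): name is "scene" or "side" or "wrist"; returns (picture, depth): 400x640x3 uint8, red, green, blue; 400x640 float32, mm along the optical axis (not along the pixel's ray), 0 where there is no reading.
- robot.camera_model(name): a dict with "K" (3x3 intrinsics, pixels), "dist" ([k1, k2, p1, p2, k3] as OpenCV has them; the pictures are not rectified), "view" (4x4, takes a point from world to camera coordinates). Camera axes: x right, y up, looking along -z (the intrinsics and any distortion apply to the point x, -y, -z); pixel columns grow to the right and rows downward; lengths in mm; the calibration is good to about 2 mm. A picture is of the moment at which its call begins: read the wrist's pose just before it. camera_model takes no time and is no camera call; for the wrist camera it gives the pose at the moment of the call.
- robot.sign_off(): hands the job in; it is judged then, once.
The state is a dict: "clock": time; "qpos": joint angles; "qvel": joint speeds; "tau": joint torques, N m; "ee_pos": TCP position; "tcp_rot": TCP orientation; "contact_force": force on the tool from outside, world axes, zero at the start; "torque": the same for the moment, N m; "grip_width": finger opening in mm; "finger_force": force on a finger pad.
Only numpy, scipy, OpenCV 4.12 (cv2) and the standard library are available. Lean on these libraries where they do the work, as an engineer would, in place of code of your own. Each camera call takes 0.05 s, during which the arm holds its last target. There are 200 camera calls.

## Task

Clear up after the reagent has been made up: nest the three plastic beakers on the steel tray, the middle one standing inside the wide one that is already there and the tall narrow one inside the middle one, and stand the tall bottle and the squat jar upright on the reagent shelf, in the free space between the stock bottles. Set each thing down gently on its base without dropping it or tipping it over, and leave the other things on the bench and shelf where they are.

Things in the scene. Friction and masses are not known exactly. Their poses are not given: they have to be found in the camera images.
- tray: shallow pressed-steel tray fixed to the bench, 260 x 190 mm (its x and y), rim 16 mm high, floor 3 mm thick; origin at the centre of its underside on the bench, z up
- wide_beaker: wide low plastic beaker standing on the tray, loose, 140 g: outer diameter 112 mm, height 62 mm, straight wall 3 mm, floor 4 mm; open at the top; origin at the centre of its underside, z along its axis to the mouth; round (only a small pouring lip at its rim)
- middle_beaker: middle plastic beaker standing on the bench, 60 g: outer diameter 66 mm, height 88 mm, straight wall 3 mm, floor 4 mm; open at the top, round; when it stands in the wide beaker its rim is 30 mm above the wide one's rim; origin at the centre of its underside, z along its axis to the mouth
- narrow_beaker: tall narrow plastic beaker standing on the bench, 45 g: outer diameter 46 mm, height 116 mm, straight wall 3 mm, floor 4 mm; open at the top, round; when it stands in the middle beaker its rim is 32 mm above the middle one's rim; origin at the centre of its underside, z along its axis to the mouth
- tall_bottle: white round plastic reagent bottle standing on the bench, closed, about 420 g: body diameter 72 mm up to 122 mm, then a sloping shoulder and neck up to 142 mm, then a dark blue ribbed screw cap of diameter 44 mm and height 28 mm, total height 170 mm; origin at the centre of its underside, z up its axis
- squat_jar: white round plastic reagent jar standing on the bench, closed, about 280 g: body diameter 68 mm up to 66 mm, a short shoulder up to 76 mm, then a dark blue ribbed screw cap of diameter 56 mm and height 26 mm, total height 102 mm; origin at the centre of its underside, z up its axis
- shelf: white reagent shelf (bench riser) fixed to the bench on the right: flat board 520 mm long (its x) and 160 mm deep (its y), top 85 mm above the bench, thin steel guard rail 32 mm above the board along its -y edge (reaching 11 mm in from that edge); origin on the bench under the centre of the board, z up
- shelf_gap (a point): the middle of the free space on the shelf, on the board's top surface, axes as shelf; the free space is the whole depth of the board and at least 130 mm to either side (along x) of this point, between the stock bottles
- stock_a: stock bottle with a white cap, diameter 62 mm, height 98 mm, on the shelf at the -x side of the free space; not to be disturbed; origin at the centre of its underside
- stock_b: small stock bottle with a white cap, diameter 48 mm, height 90 mm, on the shelf at the +x side of the free space; not to be disturbed; origin at the centre of its underside
- stock_c: small stock bottle like stock_b, next to stock_a at the -x end of the shelf; not to be disturbed; origin at the centre of its underside
- slide_box: low grey box for microscope slides, 85 x 62 mm, 26 mm high, loose on the bench among the things to be cleared; not to be disturbed; origin at the centre of its underside
- wash_bottle: squeeze wash bottle, diameter 64 mm, 150 mm to the top of its cap and 190 mm to the top of its bent spout, standing loose on the bench; not to be disturbed; origin at the centre of its underside
- tube_rack: white rack of capped sample tubes, 66 x 200 mm, 96 mm high over the caps, loose on the bench; not to be disturbed; origin at the centre of its underside
Not all that is in view belongs to the job. What is shaped like the tall_bottle but green or orange is not meant.

How it is judged (in metres and radians):
At the end, for the whole second after the job is handed in: Bottle and jar upright on the shelf board (0.08 rad, height 5 mm, within 150 mm along and 75 mm across of shelf_gap). Wide beaker flat on the tray floor, middle one on its floor, narrow one on the middle one's floor (5 mm, 0.08 rad). All at rest; bystanders within 25 mm of their start (x of tall_bottle in the frame of shelf_gap between -0.15 and 0.15 m and y of tall_bottle in the frame of shelf_gap between -0.075 and 0.075 m and z of tall_bottle in the frame of shelf_gap between -0.005 and 0.005 m and x of squat_jar in the frame of shelf_gap between -0.15 and 0.15 m and y of squat_jar in the frame of shelf_gap between -0.075 and 0.075 m and z of squat_jar in the frame of shelf_gap between -0.005 and 0.005 m and horizontal distance between middle_beaker and wide_beaker below 0.024 m and z of middle_beaker in the frame of wide_beaker between -0.001 and 0.009 m and horizontal distance between narrow_beaker and middle_beaker below 0.012 m and z of narrow_beaker in the frame of middle_beaker between -0.001 and 0.009 m and x of wide_beaker in the frame of tray between -0.08 and 0.08 m and y of wide_beaker in the frame of tray between -0.045 and 0.045 m and z of wide_beaker in the frame of tray between -0.002 and 0.008 m and angle between each of tall_bottle, squat_jar, middle_beaker, narrow_beaker, wide_beaker's own z axis and vertical below 0.08 rad and linear speed of each of tall_bottle, squat_jar, middle_beaker, narrow_beaker, wide_beaker below 0.02 m/s and distance of each of stock_a, stock_b, stock_c, slide_box, wash_bottle, tube_rack from where it was at the start of the episode below 0.025 m); the robot touches nothing.
It fails at once if a beaker, bottle or jar of the task is tipped over (more than 35 degrees) (angle between any of tall_bottle, squat_jar, middle_beaker, narrow_beaker, wide_beaker's own z axis and vertical above 0.6 rad).
It fails at once if a stock bottle, the slide box, the wash bottle or the tube rack is pushed more than 25 mm or tipped over (distance of any of stock_a, stock_b, stock_c, slide_box, wash_bottle, tube_rack from where it was at the start of the episode above 0.025 m or angle between any of stock_a, stock_b, stock_c, slide_box, wash_bottle, tube_rack's own z axis and vertical above 0.35 rad).
It fails at once if a bottle, jar or beaker is dropped or banged down (moves faster than 0.45 m/s within 30 mm of the place where it is to stand) ((linear speed of tall_bottle above 0.45 m/s and z of tall_bottle in the frame of shelf_gap between -0.01 and 0.03 m and x of tall_bottle in the frame of shelf_gap between -0.2 and 0.2 m and y of tall_bottle in the frame of shelf_gap between -0.09 and 0.09 m) or (linear speed of squat_jar above 0.45 m/s and z of squat_jar in the frame of shelf_gap between -0.01 and 0.03 m and x of squat_jar in the frame of shelf_gap between -0.2 and 0.2 m and y of squat_jar in the frame of shelf_gap between -0.09 and 0.09 m) or (linear speed of middle_beaker above 0.45 m/s and horizontal distance between middle_beaker and wide_beaker below 0.03 m and z of middle_beaker in the frame of wide_beaker below 0.035 m) or (linear speed of narrow_beaker above 0.45 m/s and horizontal distance between narrow_beaker and middle_beaker below 0.03 m and z of narrow_beaker in the frame of middle_beaker below 0.035 m)).
It also fails if it takes over 72 s, if anything falls off the work surface, if the arm or the gripper's body presses on something with over 40 N, if the wrist force passes 120 N, or if a joint passes its speed limit or range.

## Working session

There is one attempt and no reset: what is moved stays moved. The work goes in short steps, Python scripts to look and compute and a tool call to move; the robot and the scene stay as the last step left them, time stands still between calls to the robot, and variables do not carry over. Pictures are saved under pics/ and viewed, at most 10 in all, crops included, and the job is handed in when it is done.

Besides the shell and the picture viewer there is one more tool, called after "Emit:" by a JSON object that holds its "method" and its "body", one argument or row to a line. play_rows: Moves the arm, as the interface text tells. Its arguments: {"type":"object","properties":{"commands":{"type":"string"},"claw":{"type":"number"},"force":{"type":"number"}},"required":["commands"]}

```bash
mkdir -p pics
cat > h.py <<'E'
import numpy as np, cv2
from bench import robot
def model(n):
    m=robot.camera_model(n); return np.array(m["K"],float),np.array(m["dist"],float),np.array(m["view"],float)
def cloud(n,d,M=None):
    K,D,V=M or model(n); h,w=d.shape
    u,v=np.meshgrid(np.arange(w),np.arange(h))
    p=cv2.undistortPoints(np.stack([u,v],-1).reshape(-1,1,2).astype(np.float32),K,D).reshape(h,w,2)
    P=np.stack([p[...,0]*d,-p[...,1]*d,-d,np.ones_like(d)],-1)
    W=P@np.linalg.inv(V).T
    W=W[...,:3]; W[d<=0]=np.nan; return W
def ray(n,uv,z,M=None):
    K,D,V=M or model(n); p=cv2.undistortPoints(np.array(uv,np.float32).reshape(-1,1,2),K,D).reshape(-1,2)
    I=np.linalg.inv(V); d=np.c_[p[:,0],-p[:,1],-np.ones(len(p))]@I[:3,:3].T; o=I[:3,3]
    return o+d*((z-o[2])/d[:,2])[:,None]
E
python3 - <<'E'
from h import *
o=robot.get_obs(); print(o)
for n in("scene","side","wrist"):
    M=model(n); im,d=robot.read_camera(n); cv2.imwrite(f"pics/{n}0.png",im[...,::-1]); np.savez(f"{n}0.npz",im=im,d=d,K=M[0],D=M[1],V=M[2])
    print(n,M[0].round(0).tolist(),M[1],np.linalg.inv(M[2]).round(2).tolist(),(d>0).mean())
E
```

```text
{'clock': 0.0, 'qpos': array([-1.46213048e+00,  1.59028079e-01,  1.59826706e+00,  1.21334214e-05,
        1.38621280e+00, -2.10090222e-01]), 'qvel': array([ 1.77005304e-03, -1.28359354e-04, -3.50389018e-04, -1.06829826e-03,
        6.89708659e-05, -1.08746006e-04]), 'tau': array([ 4.41209031e-04, -3.95995009e+01, -3.31430840e+01, -2.06940335e-04,
        8.36568244e-03, -2.73185293e-06]), 'ee_pos': array([ 180.15112168, -545.74276494,  403.71093074]), 'tcp_rot': array([ 9.87325908e-01,  1.58702977e-01,  5.44982635e-05, -9.56109347e-04]), 'contact_force': array([ 0.01571022, -0.40469983,  0.51116225]), 'torque': array([0.02366537, 0.01781251, 0.03052356]), 'finger_force': 0.0, 'grip_width': 85.31721776988947}
scene [[453.0, 0.0, 311.0], [0.0, 453.0, 198.0], [0.0, 0.0, 1.0]] [0.00739049 0.         0.         0.         0.        ] [[-0.89, -0.39, 0.24, 843.55], [0.45, -0.75, 0.48, 619.16], [-0.01, 0.54, 0.84, 1199.99], [0.0, 0.0, 0.0, 1.0]] 0.9961328125
side [[394.0, 0.0, 326.0], [0.0, 394.0, 207.0], [0.0, 0.0, 1.0]] [-0.00839882  0.          0.          0.          0.        ] [[-0.71, 0.4, -0.59, -160.64], [-0.71, -0.4, 0.58, 651.26], [-0.0, 0.83, 0.56, 750.46], [0.0, 0.0, 0.0, 1.0]] 0.99617578125
wrist [[298.0, 0.0, 318.0], [0.0, 298.0, 200.0], [0.0, 0.0, 1.0]] [-0.04744734  0.          0.          0.          0.        ] [[0.31, 0.91, 0.28, 252.05], [-0.95, 0.3, 0.09, -522.18], [-0.0, -0.3, 0.95, 373.19], [0.0, 0.0, 0.0, 1.0]] 0.99584375
```

View pics/scene0.png

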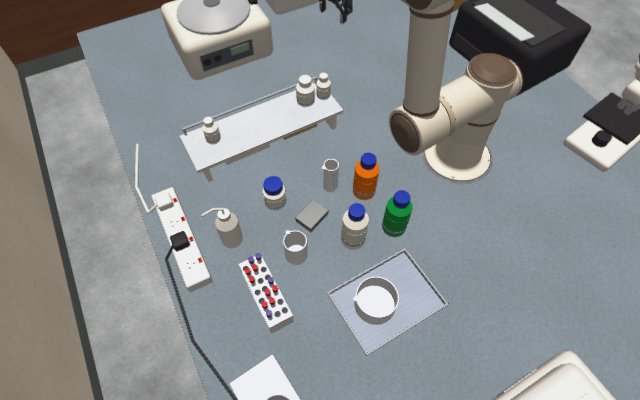

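View pics/side0.png

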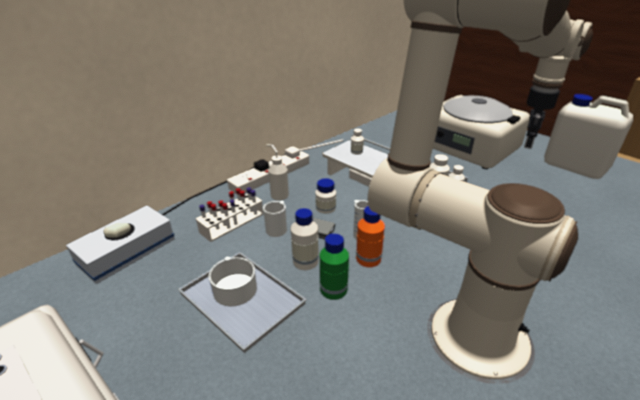

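The scene view shows three bottles of one shape: white (355,225), orange (366,178) and green (398,215). Only the white one with the dark-blue cap fits tall_bottle. The other things are:
- jar (274,192)
- middle beaker (295,245)
- narrow beaker (331,172)
- wide beaker on the tray (377,298)
- slide box (312,215)
- wash bottle (227,226)
- tube rack (265,290)
- shelf with stocks at (210,128), (305,90) and (323,84)

Run:
```python
from h import *
crop=cv2.imread("pics/scene0.png")[70:340,160:460]; cv2.imwrite("pics/crop1.png",cv2.resize(crop,(660,594),interpolation=cv2.INTER_CUBIC))
for n in("scene","side"):
    z=np.load(n+"0.npz"); M=(z['K'],z['D'],z['V']); W=cloud(n,z['d'],M); im=z['im']
    hsv=cv2.cvtColor(im,cv2.COLOR_RGB2HSV)
    blue=cv2.inRange(hsv,(112,120,60),(130,255,255))
    c,l,s,ce=cv2.connectedComponentsWithStats(blue)
    print(n,"blue caps")
    for i in range(1,c):
        if s[i,4]>60:
            P=W[l==i]; P=P[~np.isnan(P[:,0])]; zt=np.percentile(P[:,2],95); T=P[P[:,2]>zt-8]; print(ce[i].round(),s[i,4],'top',zt.round(1),'centre',((T.max(0)+T.min(0))/2).round(1),(T.max(0)-T.min(0)).round(0))
    # generic clusters above heights in the bench area
    X,Y,Z=W[...,0],W[...,1],W[...,2]
    ok=(X>100)&(X<800)&(Y>-800)&(Y<400)&(Z>20)&(Z<260)
    c,l,s,ce=cv2.connectedComponentsWithStats(ok.astype(np.uint8))
    for i in range(1,c):
        if s[i,4]>80:
            P=W[l==i]; zt=np.percentile(P[:,2],97); T=P[P[:,2]>zt-6]
            # circle fit of rim
            A=np.c_[2*T[:,:2],np.ones(len(T))]; q=np.linalg.lstsq(A,(T[:,:2]**2).sum(1),rcond=None)[0]; r=np.sqrt(max(0,q[2]+q[0]**2+q[1]**2))
            print(ce[i].round(),s[i,4],'zt',zt.round(1),'bb',((T.max(0)+T.min(0))/2).round(1),(T.max(0)-T.min(0)).round(0),'circ',q[:2].round(1),r.round(1))
```

```text
scene blue caps
[368. 160.] 205 top 172.0 centre [348.8 -19.1 169.4] [44. 43. 10.]
[273. 185.] 282 top 105.0 centre [ 614.9 -112.   102.9] [54. 58. 12.]
[401. 198.] 232 top 172.4 centre [336.4 134.3 169.9] [44. 45. 11.]
[356. 211.] 232 top 171.6 centre [465.9 114.2 168.8] [44. 44. 10.]
[225.  42.] 4690 zt 198.8 bb [ 503.7 -773.   199.8] [184.  54.  14.] circ [ 502.5 -808.3] 49.2
[261. 123.] 6984 zt 171.1 bb [ 507.6 -377.5  177. ] [426.  48.  23.] circ [ 521.3 -281.4] 197.9
[366. 176.] 907 zt 171.0 bb [348.8 -19.1 169.8] [44. 43.  9.] circ [349.2 -18.5] 16.1
[331. 173.] 412 zt 116.8 bb [436.8 -84.5 115.5] [51. 46.  9.] circ [434.8 -84.2] 21.7
[274. 192.] 597 zt 104.9 bb [ 614.8 -112.   103.9] [54. 58. 10.] circ [ 614.3 -111.8] 19.6
[398. 213.] 974 zt 171.4 bb [335.1 134.3 170.4] [44. 45. 10.] circ [335.4 134.3] 15.9
[312. 214.] 504 zt 29.3 bb [539.7  -5.7  27.9] [96. 83.  9.] circ [539.   -7.2] 29.7
[355. 225.] 954 zt 170.9 bb [465.9 114.2 169.5] [44. 44.  9.] circ [465.6 114.1] 16.0
[230. 225.] 584 zt 173.7 bb [789.8 -53.2 176.8] [20.  9. 15.] circ [789.9 -54.9] 6.4
[295. 245.] 534 z
[... 717 characters left out ...]
 zt 158.5 bb [ 703.8 -367.6  165.2] [28. 32. 25.] circ [ 705.3 -367.7] 11.1
[278. 176.] 660 zt 156.8 bb [783.7 -52.8 168. ] [31. 31. 34.] circ [783.6 -53.1] 9.9
[448. 168.] 455 zt 184.1 bb [ 369.6 -381.5  181.9] [38. 41.  7.] circ [ 368.6 -380.6] 15.2
[325. 194.] 573 zt 103.4 bb [ 613.6 -113.   101.6] [64. 56.  8.] circ [ 612.4 -113. ] 20.6
[241. 211.] 2041 zt 96.3 bb [700.3 155.6  95. ] [195. 169.   9.] circ [748.5 152.1] 58.5
[369. 232.] 1582 zt 253.8 bb [218.3  66.3 254.1] [115.  29.  12.] circ [224.1  21. ] 61.5
[320. 251.] 3108 zt 170.9 bb [399.2 123.6 168.9] [173.  63.   8.] circ [397.8 126. ] 67.5
[232. 279.] 1248 zt 65.7 bb [514.6 313.7  64. ] [117. 112.   8.] circ [512.1 313.8] 54.5
```

View pics/crop1.png

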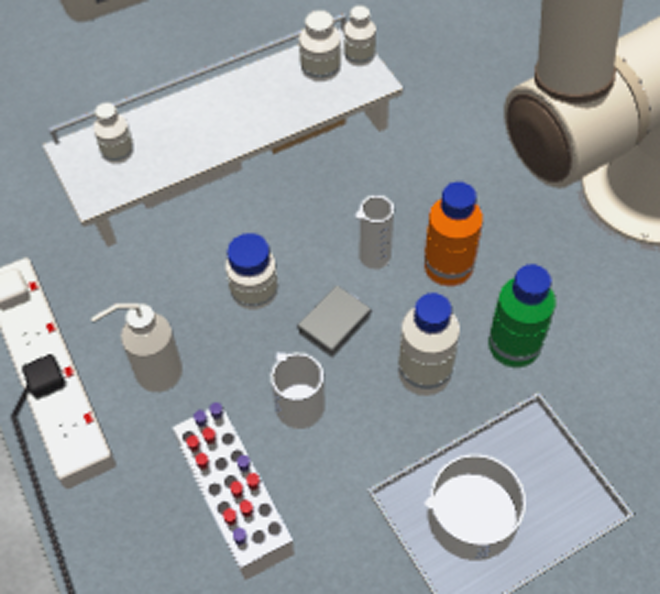

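The crop confirms the white bottle at scene (356,211). Its cap top measures 171 mm in both views, at about (464,114). The lips are visible on the middle beaker (crop 281,357), the narrow (360,212) and the wide (430,505). Next I measure the shelf, the lip directions and the beaker axes.

Run:
```python
from h import *
for n in("scene","side"):
    z=np.load(n+"0.npz"); W=cloud(n,z['d'],(z['K'],z['D'],z['V'])); X,Y,Z=W[...,0],W[...,1],W[...,2]
    b=(Z>79)&(Z<91)&(Y<-180)&(Y>-600)&(X>200)&(X<900)
    P=W[b]; r=cv2.minAreaRect(P[:,:2].astype(np.float32)); print(n,'board z',np.median(P[:,2]).round(1),r)
    s=(Z>95)&(Z<215)&(Y<-250)&(Y>-520)&(X>240)&(X<860)
    c,l,st,ce=cv2.connectedComponentsWithStats(s.astype(np.uint8))
    for i in range(1,c):
        if st[i,4]>25:
            T=W[l==i]; print('  on shelf',ce[i].round(),st[i,4],'min',T.min(0).round(),'max',T.max(0).round())
    for nm,(x,y,h,R) in dict(mid=(636,78,88,33),nar=(435,-84,116,23),wide=(513,314,65,56)).items():
        m=(abs(Z-h)<5)&(np.hypot(X-x,Y-y)<R+18)
        T=W[m][:,:2]; c0=np.array([x,y],float)
        if len(T)<12: print(nm,'few',len(T)); continue
        for k in range(20):
            d=T-c0; rr=np.hypot(*d.T); g=rr<R+3
            A=d[g]/rr[g][:,None]; c0=c0+np.linalg.lstsq(A,rr[g]-(R-1.5),rcond=None)[0]
        d=T-c0; rr=np.hypot(*d.T); L=d[rr>R+4]
        print(nm,len(T),'c',c0.round(1),'rms',np.std(rr[g]).round(2),'z',np.nanmedian(Z[m]).round(1),'lip',len(L),np.degrees(np.arctan2(*L.mean(0)[::-1])).round() if len(L) else None)
        f=np.hypot(X-c0[0],Y-c0[1])<R*0.5; f&=Z<h-20; print('   inner floor z',np.nanpercentile(Z[f],[10,50]).round(1) if f.any() else None)
```

```text
scene board z 84.4 ((538.3993530273438, -360.3561096191406), (519.779052734375, 168.6974334716797), 1.3134167194366455)
  on shelf [274. 102.] 1444 min [ 283. -445.   95.] max [ 783. -341.  189.]
mid 94 c [636.3  80.6] rms 1.58 z 86.8 lip 2 -79.0
   inner floor z [0.4 3.4]
nar 65 c [433.9 -84.2] rms 1.58 z 114.6 lip 3 3.0
   inner floor z None
wide 193 c [512.6 314.8] rms 1.31 z 64.0 lip 3 -21.0
   inner floor z [3.5 6.3]
side board z 85.2 ((679.532470703125, -358.2591552734375), (242.66110229492188, 167.71444702148438), 1.2216707468032837)
  on shelf [360. 142.] 325 min [ 600. -440.   95.] max [ 786. -341.  178.]
  on shelf [448. 168.] 455 min [ 281. -446.  100.] max [ 434. -353.  185.]
mid 94 c [635.4  79.4] rms 1.78 z 86.9 lip 2 -75.0
   inner floor z None
nar 60 c [432.7 -85.6] rms 1.88 z 114.9 lip 5 -0.0
   inner floor z None
wide 247 c [511.8 313.9] rms 1.33 z 63.7 lip 5 -23.0
   inner floor z [5.5 7.4]
```

Checks before moving:
- The board is at z 85, centred on (538,-360) and turned about 1°.
- The free span in x is about 400–680.
- The beaker rims measure 88, 116 and 65 mm, as they should.
- The lips point to -77° (middle) and 0° (narrow), so I close the fingers away from them.

First move is over the middle beaker.

Emit:
{"method": "play_rows", "body": {
  "commands": "2.8 3.9 0 0.12;5.6 7.8 0 0.24;8.4 11.7 0 0.36;11.2 15.6 0 0.48;14 19.5 0 0.6;16.8 23.4 0 0.72;19.6 27.3 0 0.84;22.4 31.2 0 0.96",
  "claw": 8.5,
  "force": 30
}}

```text
clock: 0.95
ee_pos: [404.9, -232.2, 404.6]
tcp_rot: [0.801, 0.599, 0.0, 0.0]
contact_force: [0.8, -0.3, -0.2]
grip_width: 85.1
finger_force: 0.0
```

Emit:
{"method": "play_rows", "body": {
  "commands": "2.9 3.9 0 0;5.8 7.8 0 0;8.7 11.7 0 0;11.6 15.6 0 0;14.5 19.5 0 0;17.4 23.4 0 0;20.3 27.3 0 0;23.2 31.4 0 0"
}}

```text
clock: 1.75
ee_pos: [636.9, 81.6, 404.2]
tcp_rot: [0.802, 0.597, -0.0, -0.0]
contact_force: [2.0, -1.1, 0.5]
grip_width: 84.8
finger_force: 0.0
```

```bash
cat > w.py <<'E'
from h import *
import sys
# usage: w.py name  x y rimz R : refine a rim/cap from wrist
def rim(n,x,y,h,R,lip=True):
    M=model(n); im,d=robot.read_camera(n); W=cloud(n,d,M); X,Y,Z=np.moveaxis(W,-1,0)
    m=(abs(Z-h)<5)&(np.hypot(X-x,Y-y)<R+18); T=W[m][:,:2]; c=np.array([x,y],float)
    if len(T)<10: return n,'few',len(T)
    if not lip: return n,len(T),((T.max(0)+T.min(0))/2).round(1),'z',np.median(Z[m]).round(1)
    for k in range(20):
        D=T-c; rr=np.hypot(*D.T); g=rr<R+3; c=c+np.linalg.lstsq(D[g]/rr[g][:,None],rr[g]-(R-1.5),rcond=None)[0]
    return n,len(T),c.round(1),'rms',np.std(rr[g]).round(2),'z',np.median(Z[m]).round(1)
def st():
    o=robot.get_obs(); q=o['tcp_rot']; from scipy.spatial.transform import Rotation as Ro
    y=Ro.from_quat(q).as_matrix(); print('t',round(o['clock'],2),'tcp',o['ee_pos'].round(1),'yaw',np.degrees(np.arctan2(y[1,1],y[0,1])).round(1),'zax',y[:,2].round(3),'F',o['contact_force'].round(1),'w',round(o['grip_width'],1),'ff',round(float(o['finger_force']),1),'q6',o['qpos'][5].round(2))
E
python3 -c "
from w import *
st(); print(rim('wrist',636,80,88,33)); st()"
```

```text
t 1.75 tcp [636.9  81.6 404.2] yaw -16.7 zax [-0.001 -0.    -1.   ] F [ 2.  -1.1  0.5] w 84.8 ff 0.0 q6 0.23
('wrist', 781, array([634.4,  80.2]), 'rms', np.float64(1.27), 'z', np.float64(87.6))
t 1.8 tcp [639.   87.1 402.9] yaw -16.5 zax [ 0.001  0.005 -1.   ] F [-4.8  3.1  0.6] w 85.0 ff 0.0 q6 0.23
```

Emit:
{"method": "play_rows", "body": {
  "commands": "-0.1 0 -3 0;-0.1 0 -6 0;-0.1 0 -9 0;-0.1 0 -12 0;-0.1 0 -14.5 0;-0.1 0 -16.5 0;-0.1 0 -17.5 0;-0.1 0 -17.5 0"
}}

```text
clock: 2.6
ee_pos: [634.3, 79.8, 227.8]
tcp_rot: [0.802, 0.597, -0.001, -0.001]
contact_force: [-0.2, 0.3, -1.2]
grip_width: 84.3
finger_force: 0.0
```

Emit:
{"method": "play_rows", "body": {
  "commands": "0 0 0 0;0 0 0 0;0 0 0 0;0 0 0 0;0 0 0 0;0 0 0 0;0 0 0.5 0;0 0 1.5 0",
  "claw": 5.5
}}

```text
clock: 3.4
ee_pos: [634.5, 79.8, 244.0]
tcp_rot: [0.802, 0.597, -0.001, -0.001]
contact_force: [0.1, 0.0, -0.6]
grip_width: 65.0
finger_force: 33.4
```

```bash
python3 -c "
from w import *
st(); im,d=robot.read_camera('wrist'); cv2.imwrite('pics/w1.png',im[...,::-1])"
```

```text
t 3.4 tcp [634.5  79.8 244. ] yaw -16.7 zax [-0.003  0.    -1.   ] F [ 0.1  0.  -0.6] w 65.0 ff 33.4 q6 0.23
```

View pics/w1.png

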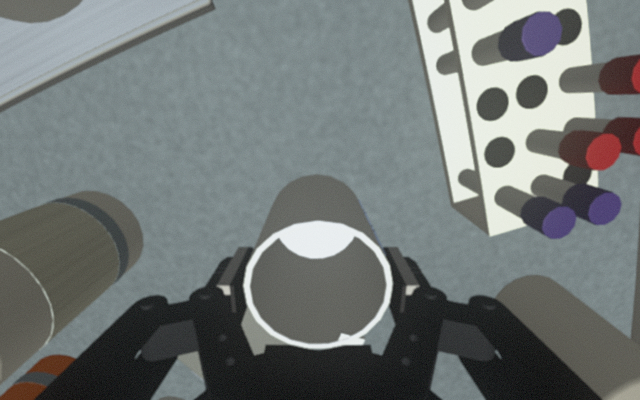

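The middle beaker is held square between the pads; its rim is centred at (318,285) in the wrist view. Carrying it to the wide beaker.

Emit:
{"method": "play_rows", "body": {
  "commands": "0 0 4 0;0 0 8 0;-2 3.9 9 0;-4 7.8 9 0;-6 11.7 9 0;-8 15.6 9 0;-10.2 19.5 9 0;-12.2 23.5 9 0"
}}

```text
clock: 4.25
ee_pos: [511.9, 316.1, 335.1]
tcp_rot: [0.803, 0.597, 0.0, 0.0]
contact_force: [1.1, 0.3, -0.6]
grip_width: 64.7
finger_force: 34.0
```

Emit:
{"method": "play_rows", "body": {
  "commands": "0 0 0 0;0 0 0 0;0 0 0 0;0 0 0 0;0 0 0 0;0 0 0 0;0 0 0 0;0 0 0 0"
}}

```text
clock: 5.05
ee_pos: [513.2, 314.6, 334.7]
tcp_rot: [0.803, 0.597, -0.0, -0.0]
contact_force: [0.4, 0.0, -1.3]
grip_width: 65.2
finger_force: 34.0
```

```bash
python3 -c "
from w import *
st(); print(rim('scene',513,314,65,56)); print(rim('scene',513,314,192,33));print(rim('side',513,314,65,56)); print(rim('side',513,314,192,33)); print(rim('wrist',513,314,65,56)); print(rim('wrist',513,314,192,33));st()"
```

```text
t 5.05 tcp [513.2 314.6 334.7] yaw -16.8 zax [-0.  0. -1.] F [ 0.4  0.  -1.3] w 65.2 ff 34.0 q6 0.64
('scene', 138, array([512.2, 314.3]), 'rms', np.float64(1.34), 'z', np.float64(63.5))
('scene', 82, array([514.1, 314.9]), 'rms', np.float64(1.31), 'z', np.float64(190.3))
('side', 171, array([511.8, 314.1]), 'rms', np.float64(1.2), 'z', np.float64(64.2))
('side', 134, array([513.9, 313.8]), 'rms', np.float64(1.39), 'z', np.float64(191.4))
('wrist', 1191, array([510.7, 314.2]), 'rms', np.float64(1.25), 'z', np.float64(64.7))
('wrist', 5167, array([512.7, 315.1]), 'rms', np.float64(1.36), 'z', np.float64(191.1))
t 5.35 tcp [513.  314.8 334.7] yaw -16.7 zax [-0.  0. -1.] F [ 0.3 -0.1 -0.7] w 64.9 ff 34.0 q6 0.64
```

Emit:
{"method": "play_rows", "body": {
  "commands": "-0.2 0 -2.5 0;-0.2 0 -5 0;-0.2 0 -7 0;-0.2 0 -8.3 0;-0.2 0 -9 0;-0.2 0 -9.4 0;-0.2 0 -9.7 0;-0.2 0 -9.8 0"
}}

```text
clock: 6.15
ee_pos: [511.6, 315.2, 238.5]
tcp_rot: [0.802, 0.597, 0.001, 0.0]
contact_force: [-4.0, -1.3, 9.0]
grip_width: 64.8
finger_force: 34.7
```

Emit:
{"method": "play_rows", "body": {
  "commands": "0 0 -0.05 0;0 0 -0.1 0;0 0 -0.15 0;0 0 -0.2 0;0 0 -0.2 0;0 0 -0.2 0;0 0 -0.2 0;0 0 -0.2 0"
}}

```text
clock: 6.95
ee_pos: [511.7, 315.5, 238.6]
tcp_rot: [0.802, 0.597, 0.001, 0.0]
contact_force: [-7.6, -1.7, 15.9]
grip_width: 65.3
finger_force: 35.3
```

Emit:
{"method": "play_rows", "body": {
  "commands": "0 0 0.1 0;0 0 0.2 0;0 0 0.2 0;0 0 0.2 0;0 0 0.2 0;0 0 0.5 0;0 0 1.5 0;0 0 3 0",
  "claw": 7.3
}}

```text
clock: 7.75
ee_pos: [510.8, 314.7, 264.9]
tcp_rot: [0.802, 0.597, -0.001, -0.0]
contact_force: [0.2, 0.7, -0.2]
grip_width: 73.0
finger_force: 0.0
```

Emit:
{"method": "play_rows", "body": {
  "commands": "0 0 4 0;0 0 8 0;0 0 12 0;0 0 16 0;0 0 19 0;0 0 19 0;0 0 19 0;0 0 19 0"
}}

```text
clock: 8.55
ee_pos: [510.7, 314.7, 453.6]
tcp_rot: [0.802, 0.597, -0.001, -0.0]
contact_force: [-1.0, 0.5, -0.2]
grip_width: 72.8
finger_force: 0.0
```

```bash
python3 -c "
from w import *
st()
for n in('scene','side','wrist'): print(rim(n,512,314,95,33), rim(n,512,314,65,56))
im,d=robot.read_camera('wrist'); cv2.imwrite('pics/w2.png',im[...,::-1])"
```

```text
t 8.55 tcp [510.7 314.7 453.6] yaw -16.7 zax [-0.002 -0.001 -1.   ] F [-1.   0.5 -0.2] w 72.8 ff 0.0 q6 0.64
('scene', 125, array([512.8, 317.1]), 'rms', np.float64(1.51), 'z', np.float64(93.8)) ('scene', 263, array([513.7, 316.3]), 'rms', np.float64(10.14), 'z', np.float64(64.0))
('side', 156, array([512.5, 316.4]), 'rms', np.float64(1.57), 'z', np.float64(94.1)) ('side', 310, array([512., 312.]), 'rms', np.float64(11.57), 'z', np.float64(64.7))
('wrist', 605, array([511.2, 317. ]), 'rms', np.float64(1.27), 'z', np.float64(94.6)) ('wrist', 1031, array([512.3, 318.6]), 'rms', np.float64(9.14), 'z', np.float64(64.7))
```

View pics/w2.png

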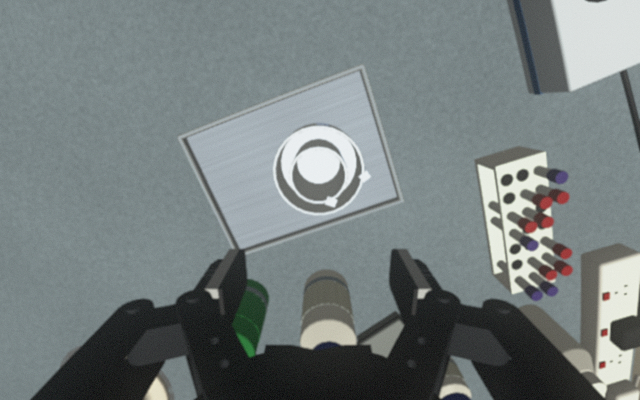

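The middle beaker stands in the wide one: rim centre (512,317) at z 94–95, as it should be (7+88). Next the narrow beaker.

Emit:
{"method": "play_rows", "body": {
  "commands": "-0.9 -4.6 0 -0.145;-1.8 -9.2 0 -0.29;-2.7 -13.8 0 -0.435;-3.6 -18.4 0 -0.58;-4.5 -23 0 -0.725;-5.4 -27.6 0 -0.87;-6.3 -32.2 0 -1.015;-7 -36 0 -1.15",
  "claw": 8.5
}}

```text
clock: 9.7
ee_pos: [440.2, -47.1, 454.8]
tcp_rot: [0.998, 0.061, 0.0, 0.0]
contact_force: [0.3, -0.8, -1.1]
grip_width: 85.2
finger_force: 0.0
```

Emit:
{"method": "play_rows", "body": {
  "commands": "-0.7 -4 0 -0.13;-0.7 -4 -2 -0.13;-0.7 -4 -4 -0.13;-0.7 -4 -6 -0.13;-0.7 -4 -8 -0.13;-0.7 -4 -9 -0.13;-0.7 -4 -9 -0.13;-0.7 -4 -9 -0.13"
}}

```text
clock: 10.5
ee_pos: [434.3, -85.3, 365.4]
tcp_rot: [1.0, -0.001, 0.0, 0.0]
contact_force: [1.4, 0.9, 0.1]
grip_width: 84.8
finger_force: 0.0
```

```bash
python3 -c "
from w import *
st()
for n in('scene','side','wrist'): print(rim(n,434,-85,115,23))
st()"
```

```text
t 10.5 tcp [434.3 -85.3 365.4] yaw -90.1 zax [ 0.001 -0.    -1.   ] F [1.4 0.9 0.1] w 84.8 ff 0.0 q6 1.1
('scene', 68, array([434.3, -84.2]), 'rms', np.float64(1.84), 'z', np.float64(114.8))
('side', 74, array([433., -85.]), 'rms', np.float64(1.52), 'z', np.float64(115.0))
('wrist', 977, array([433. , -85.5]), 'rms', np.float64(1.43), 'z', np.float64(115.6))
t 10.65 tcp [434.5 -85.3 365.9] yaw -90.1 zax [ 0.002 -0.001 -1.   ] F [ 0.2  0.3 -0.1] w 85.1 ff 0.0 q6 1.1
```

Emit:
{"method": "play_rows", "body": {
  "commands": "-0.1 0 -3 0;-0.1 0 -6 0;-0.1 0 -8.5 0;-0.1 0 -10 0;-0.1 0 -10.6 0;-0.1 0 -10.6 0;-0.1 0 -10.6 0;-0.1 0 -10.6 0"
}}

```text
clock: 11.45
ee_pos: [433.7, -85.5, 260.0]
tcp_rot: [1.0, -0.001, 0.001, 0.001]
contact_force: [0.9, 1.3, 0.1]
grip_width: 85.1
finger_force: 0.0
```

Emit:
{"method": "play_rows", "body": {
  "commands": "0 0 0 0;0 0 0 0;0 0 0 0;0 0 0 0;0 0 0 0;0 0 0 0;0 0 0 0;0 0 0 0",
  "claw": 3.5
}}

```text
clock: 12.25
ee_pos: [433.4, -85.4, 259.2]
tcp_rot: [1.0, -0.001, 0.001, 0.0]
contact_force: [0.4, -1.3, 6.6]
grip_width: 45.5
finger_force: 31.2
```

Emit:
{"method": "play_rows", "body": {
  "commands": "0 0 1 0;0 0 3 0;0 0 6 0;0 0 10 0;0 0 14 0;0 0 17 0;0 0 19 0;0 0 19 0"
}}

```text
clock: 13.05
ee_pos: [433.4, -85.3, 451.9]
tcp_rot: [1.0, -0.001, 0.003, 0.001]
contact_force: [0.6, -0.3, -0.8]
grip_width: 45.3
finger_force: 30.9
```

Emit:
{"method": "play_rows", "body": {
  "commands": "0.5 2.5 1 0;1.3 6.5 2 0;2.2 11 2 0;3.1 15.6 2 0;4 20.2 2 0;4.9 24.8 2 0;5.8 29.4 2 0;6.7 34 2 0"
}}

```text
clock: 13.85
ee_pos: [499.7, 256.8, 466.5]
tcp_rot: [1.0, -0.0, -0.002, 0.001]
contact_force: [1.1, -0.6, 0.5]
grip_width: 46.1
finger_force: 31.0
```

Emit:
{"method": "play_rows", "body": {
  "commands": "0.7 3.5 0 0;1.2 6.2 0 0;1.2 6.2 -3 0;1.2 6.2 -6 0;1.2 6.2 -9 0;1.2 6.2 -10 0;1.2 6.2 -10 0;1.2 6.2 -10 0"
}}

```text
clock: 14.65
ee_pos: [512.3, 316.8, 369.5]
tcp_rot: [1.0, -0.001, 0.0, -0.0]
contact_force: [0.4, -0.4, -0.4]
grip_width: 45.7
finger_force: 31.0
```

```bash
python3 -c "
from w import *
st()
for n in('scene','side','wrist'): print(rim(n,512,317,95,33), rim(n,512,317,225,23))
st()"
```

```text
t 14.65 tcp [512.3 316.8 369.5] yaw -90.1 zax [ 0.001  0.    -1.   ] F [ 0.4 -0.4 -0.4] w 45.7 ff 31.0 q6 1.93
('scene', 89, array([512.6, 316.2]), 'rms', np.float64(1.29), 'z', np.float64(93.7)) ('scene', 82, array([513.8, 317.4]), 'rms', np.float64(1.95), 'z', np.float64(226.0))
('side', 113, array([512.5, 316.1]), 'rms', np.float64(1.62), 'z', np.float64(94.1)) ('side', 198, array([512.9, 316.5]), 'rms', np.float64(1.68), 'z', np.float64(225.2))
('wrist', 693, array([511.6, 316.1]), 'rms', np.float64(1.46), 'z', np.float64(94.7)) ('wrist', 4450, array([512.5, 316.7]), 'rms', np.float64(1.58), 'z', np.float64(226.3))
t 14.95 tcp [512.3 316.9 369.8] yaw -90.1 zax [ 0.002  0.001 -1.   ] F [ 0.  -0.7  0.2] w 45.6 ff 31.0 q6 1.93
```

Emit:
{"method": "play_rows", "body": {
  "commands": "-0.1 -0.1 -2 0;-0.1 -0.1 -4 0;-0.1 -0.1 -6 0;-0.1 -0.1 -7.8 0;-0.1 -0.1 -8.8 0;-0.1 -0.1 -9.3 0;-0.1 -0.1 -9.6 0;-0.1 -0.1 -9.7 0"
}}

```text
clock: 15.75
ee_pos: [511.4, 315.9, 272.3]
tcp_rot: [1.0, -0.001, 0.001, -0.0]
contact_force: [0.2, -0.1, -0.4]
grip_width: 46.0
finger_force: 31.0
```

Emit:
{"method": "play_rows", "body": {
  "commands": "0 0 -0.1 0;0 0 -0.1 0;0 0 -0.2 0;0 0 -0.2 0;0 0 -0.3 0;0 0 -0.3 0;0 0 -0.3 0;0 0 -0.3 0"
}}

```text
clock: 16.55
ee_pos: [511.5, 316.0, 270.3]
tcp_rot: [1.0, -0.001, 0.001, -0.0]
contact_force: [-2.2, -1.2, 7.3]
grip_width: 45.6
finger_force: 31.6
```

Emit:
{"method": "play_rows", "body": {
  "commands": "0 0 0.1 0;0 0 0.1 0;0 0 0.1 0;0 0 0.1 0;0 0 0.1 0;0 0 0.5 0;0 0 1.5 0;0 0 3 0",
  "claw": 6
}}

```text
clock: 17.35
ee_pos: [510.8, 315.7, 299.1]
tcp_rot: [1.0, -0.001, -0.001, 0.0]
contact_force: [0.0, -0.6, 0.6]
grip_width: 59.9
finger_force: 0.0
```

Emit:
{"method": "play_rows", "body": {
  "commands": "0 0 4 0;0 0 8 0;0 0 12 0;0 0 15 0;0 0 17 0;0 0 17 0;0 0 17 0;0 0 17 0"
}}

```text
clock: 18.15
ee_pos: [510.8, 315.7, 467.0]
tcp_rot: [1.0, -0.001, -0.001, 0.0]
contact_force: [-0.4, -0.1, -0.4]
grip_width: 59.7
finger_force: 0.0
```

```bash
python3 -c "
from w import *
st()
for n in('scene','side','wrist'): print(rim(n,512,317,95,33), rim(n,512,317,127,23))
for n in('scene','side'): print(rim(n,464,114,169,22,False),rim(n,613,-112,101,28,False))"
```

```text
t 18.15 tcp [510.8 315.7 467. ] yaw -90.1 zax [-0.003 -0.001 -1.   ] F [-0.4 -0.1 -0.4] w 59.7 ff 0.0 q6 1.92
('scene', 140, array([512.1, 316.2]), 'rms', np.float64(5.16), 'z', np.float64(94.2)) ('scene', 95, array([512.5, 316.6]), 'rms', np.float64(1.56), 'z', np.float64(125.7))
('side', 185, array([516.2, 314.3]), 'rms', np.float64(5.18), 'z', np.float64(94.6)) ('side', 101, array([512.1, 315.6]), 'rms', np.float64(1.61), 'z', np.float64(126.1))
('wrist', 564, array([514.3, 316.2]), 'rms', np.float64(4.21), 'z', np.float64(94.6)) ('wrist', 488, array([511.8, 315.9]), 'rms', np.float64(1.46), 'z', np.float64(126.6))
('scene', 193, array([464.8, 114.4]), 'z', np.float64(169.1)) ('scene', 241, array([ 614. , -112.9]), 'z', np.float64(101.5))
('side', 161, array([464. , 113.3]), 'z', np.float64(170.1)) ('side', 145, array([ 613. , -112.9]), 'z', np.float64(102.0))
```

The beakers are nested: the narrow rim is at (512,316), z 126–127, and the expected height is 127. Now the jar.

Emit:
{"method": "play_rows", "body": {
  "commands": "1 -4.5 0 0;2.1 -9 0 0;3.2 -13.5 0 0;4.3 -18 0 0;5.4 -22.5 0 0;6.5 -27 0 0;7.6 -31.5 0 0;8.7 -36 0 0",
  "claw": 8.5
}}

```text
clock: 19.45
ee_pos: [598.2, -46.1, 468.9]
tcp_rot: [1.0, -0.001, 0.0, 0.0]
contact_force: [0.9, 0.5, 0.4]
grip_width: 85.0
finger_force: 0.0
```

Emit:
{"method": "play_rows", "body": {
  "commands": "9.9 -40 0 0;10.2 -42.9 0 0;10.2 -42.9 -3 0;10.2 -42.9 -6 0;10.2 -42.9 -9 0;10.2 -42.9 -11 0;10.2 -42.9 -12 0;10.2 -42.9 -12 0"
}}

```text
clock: 20.25
ee_pos: [686.8, -418.4, 376.3]
tcp_rot: [1.0, -0.001, 0.0, 0.0]
contact_force: [-0.1, -0.3, -0.2]
grip_width: 85.2
finger_force: 0.0
```

I gave that call's rows from the wrong base, so it overran towards the shelf. Nothing was touched. Going up first to learn the commanded pose.

Emit:
{"method": "play_rows", "body": {
  "commands": "0 0 5 0;0 0 10 0;0 0 10 0;0 0 10 0;0 0 10 0;0 0 10 0;0 0 10 0;0 0 10 0"
}}

```text
clock: 21.05
ee_pos: [686.6, -416.4, 476.0]
tcp_rot: [1.0, -0.001, -0.001, -0.001]
contact_force: [1.0, 0.4, 0.3]
grip_width: 85.0
finger_force: 0.0
```

```bash
python3 -c "
from w import *
st()
for n in('scene','side'): print(rim(n,464,114,169,22,False),rim(n,613,-112,101,28,False),rim(n,705,-368,172,14,False))"
```

```text
t 21.05 tcp [ 686.6 -416.4  476. ] yaw -90.1 zax [-0.001  0.001 -1.   ] F [1.  0.4 0.3] w 85.0 ff 0.0 q6 0.88
('scene', 198, array([464.9, 113.4]), 'z', np.float64(169.0)) ('scene', 235, array([ 613.8, -112.6]), 'z', np.float64(101.4)) ('scene', 59, array([ 707.6, -367.7]), 'z', np.float64(173.4))
('side', 163, array([464. , 113.8]), 'z', np.float64(169.9)) ('side', 147, array([ 612.5, -112.8]), 'z', np.float64(101.9)) ('side', 10, array([ 710. , -361.8]), 'z', np.float64(173.1))
```

Emit:
{"method": "play_rows", "body": {
  "commands": "-1 4.4 0 0;-2 8.8 0 0;-3 13.2 0 0;-4.1 17.6 0 0;-5.2 22 0 0;-6.3 26.4 0 0;-7.3 30.4 0 0;-7.3 30.4 0 0"
}}

```text
clock: 22.15
ee_pos: [612.8, -107.9, 477.9]
tcp_rot: [1.0, 0.002, 0.0, -0.001]
contact_force: [0.7, 0.2, 0.2]
grip_width: 85.0
finger_force: 0.0
```

Emit:
{"method": "play_rows", "body": {
  "commands": "0 0 -4.5 0;0 0 -9 0;0 0 -13 0;0 0 -15 0;0 0 -16 0;0 0 -16 0;0 0 -16 0;0 0 -16 0"
}}

```text
clock: 22.95
ee_pos: [614.4, -112.9, 319.2]
tcp_rot: [1.0, -0.001, 0.002, 0.001]
contact_force: [-1.0, -0.4, 0.6]
grip_width: 84.7
finger_force: 0.0
```

```bash
python3 -c "
from w import *
st(); print(rim('wrist',613,-112,101,28,False),rim('scene',613,-112,101,28,False))
st()"
```

```text
t 22.95 tcp [ 614.4 -112.9  319.2] yaw -90.1 zax [ 0.004 -0.001 -1.   ] F [-1.  -0.4  0.6] w 84.7 ff 0.0 q6 1.2
('wrist', 4996, array([ 612.6, -114.1]), 'z', np.float64(102.0)) ('scene', 167, array([ 614.1, -112.1]), 'z', np.float64(101.4))
t 23.05 tcp [ 614.2 -112.7  318.7] yaw -90.1 zax [ 0.003 -0.001 -1.   ] F [0.9 0.  0.8] w 85.3 ff 0.0 q6 1.2
```

Emit:
{"method": "play_rows", "body": {
  "commands": "-0.1 0 -2.5 0;-0.1 0 -4.5 0;-0.1 0 -6 0;-0.1 0 -7 0;-0.1 0 -7.3 0;-0.1 0 -7.3 0;-0.1 0 -7.3 0;-0.1 0 -7.3 0"
}}

```text
clock: 23.85
ee_pos: [613.1, -112.7, 245.1]
tcp_rot: [1.0, -0.001, 0.001, 0.0]
contact_force: [0.5, 0.4, 0.0]
grip_width: 85.1
finger_force: 0.0
```

Emit:
{"method": "play_rows", "body": {
  "commands": "0 0 0 0;0 0 0 0;0 0 0 0;0 0 0 0;0 0 0 0;0 0 0 0;0 0 0 0;0 0 0 0",
  "claw": 4.6,
  "force": 50
}}

```text
clock: 24.65
ee_pos: [613.0, -112.7, 244.7]
tcp_rot: [1.0, -0.001, 0.001, 0.0]
contact_force: [-0.3, -0.6, 5.0]
grip_width: 54.8
finger_force: 53.1
```

Emit:
{"method": "play_rows", "body": {
  "commands": "0 0 1 0;0 0 3 0;0 0 6 0;0 0 9 0;0 0 12 0;0 0 14 0;0 0 15 0;0 0 15 0"
}}

```text
clock: 25.45
ee_pos: [612.8, -112.4, 395.0]
tcp_rot: [1.0, -0.001, 0.001, 0.0]
contact_force: [-0.7, 0.2, -2.3]
grip_width: 54.5
finger_force: 53.4
```

```bash
python3 -c "
from w import *
st(); im,d=robot.read_camera('wrist'); cv2.imwrite('pics/w3.png',im[...,::-1]); print(rim('scene',613,-113,253,28,False))"
```

```text
t 25.45 tcp [ 612.8 -112.4  395. ] yaw -90.1 zax [ 0.002 -0.    -1.   ] F [-0.7  0.2 -2.3] w 54.5 ff 53.4 q6 1.2
('scene', 100, array([ 621. , -112.7]), 'z', np.float64(250.3))
```

View pics/w3.png

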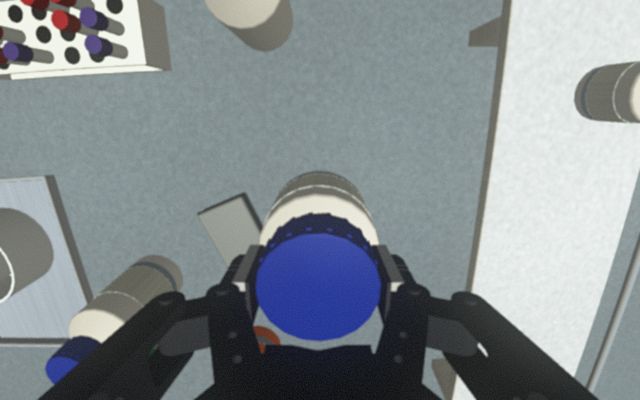

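The jar is held upright by its cap, centred at (320,287). Moving it over the shelf.

Emit:
{"method": "play_rows", "body": {
  "commands": "-1.5 -2.9 0 0;-3.5 -6.7 0 0;-5.6 -10.7 0 0;-7.7 -14.7 0 0;-9.8 -18.7 0 0;-11.6 -22 0 0;-12.8 -24.3 0 0;-12.8 -24.3 0 0"
}}

```text
clock: 26.35
ee_pos: [482.6, -358.1, 391.7]
tcp_rot: [1.0, -0.003, -0.002, -0.001]
contact_force: [0.6, 0.8, -3.6]
grip_width: 54.7
finger_force: 53.8
```

Emit:
{"method": "play_rows", "body": {
  "commands": "0 0 -2 0;0 0 -4 0;0 0 -5 0;0 0 -5.5 0;0 0 -6 0;0 0 -6.2 0;0 0 -6.3 0;0 0 -6.3 0"
}}

```text
clock: 27.15
ee_pos: [484.8, -355.6, 331.5]
tcp_rot: [1.0, -0.001, 0.0, 0.0]
contact_force: [-0.4, -0.8, -1.8]
grip_width: 54.8
finger_force: 53.8
```

Emit:
{"method": "play_rows", "body": {
  "commands": "0 0 -0.1 0;0 0 -0.1 0;0 0 -0.2 0;0 0 -0.2 0;0 0 -0.3 0;0 0 -0.3 0;0 0 -0.3 0;0 0 -0.3 0"
}}

```text
clock: 27.95
ee_pos: [484.9, -355.7, 329.7]
tcp_rot: [1.0, -0.001, 0.001, 0.0]
contact_force: [-1.3, 1.5, 6.5]
grip_width: 54.9
finger_force: 54.9
```

```bash
python3 -c "
from w import *
st(); im,d=robot.read_camera('scene'); cv2.imwrite('pics/s4.png',cv2.resize(im[40:260,150:470,::-1],(640,440)))"
```

```text
t 27.95 tcp [ 484.9 -355.7  329.7] yaw -90.1 zax [ 0.001 -0.001 -1.   ] F [-1.3  1.5  6.5] w 54.9 ff 54.9 q6 0.74
```

View pics/s4.png

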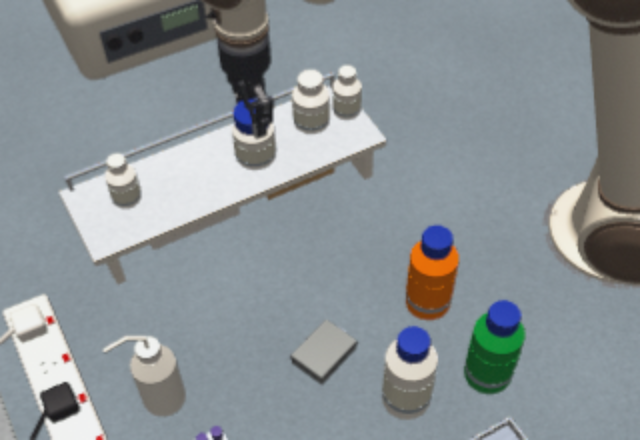

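The picture shows the jar standing on the board at (254,140) in the crop, clear of the stock bottles. Contact came at the right height, so I release.

Emit:
{"method": "play_rows", "body": {
  "commands": "0 0 0.1 0;0 0 0.1 0;0 0 0.1 0;0 0 0.1 0;0 0 0.1 0;0 0 0.5 0;0 0 1.5 0;0 0 3 0",
  "claw": 7.6
}}

```text
clock: 28.8
ee_pos: [484.5, -355.4, 358.3]
tcp_rot: [1.0, -0.001, -0.0, -0.0]
contact_force: [0.2, -0.3, 0.4]
grip_width: 75.9
finger_force: 0.0
```

Emit:
{"method": "play_rows", "body": {
  "commands": "0 0 4 0;0 0 8 0;0 0 12 0;-0.2 4.6 12 0;-0.4 9.4 12 0;-0.6 14.2 12 0;-0.8 19 12 0;-1 23.8 12 0"
}}

```text
clock: 29.6
ee_pos: [474.1, -115.7, 479.8]
tcp_rot: [1.0, -0.001, 0.001, 0.001]
contact_force: [1.3, -0.3, 0.5]
grip_width: 76.1
finger_force: 0.0
```

Emit:
{"method": "play_rows", "body": {
  "commands": "-0.2 4.6 0 0;-0.4 9.4 0 0;-0.6 14.2 0 0;-0.8 19 0 0;-1 22 0 0;-1 23.2 0 0;-1 23.2 0 0;-1 23.2 0 0",
  "claw": 8.5
}}

```text
clock: 30.4
ee_pos: [464.8, 113.7, 478.6]
tcp_rot: [1.0, -0.001, 0.0, 0.0]
contact_force: [-0.3, -0.1, -0.1]
grip_width: 85.0
finger_force: 0.0
```

```bash
python3 -c "
from w import *
st()
for n in('scene','wrist','side'): print(rim(n,464,114,169,22,False))
for n in('scene','side'):print(rim(n,485,-356,187,28,False),rim(n,707,-367,173,14,False),rim(n,369,-380,181,18,False))
st()"
```

```text
t 30.4 tcp [464.8 113.7 478.6] yaw -90.1 zax [ 0.001 -0.001 -1.   ] F [-0.3 -0.1 -0.1] w 85.0 ff 0.0 q6 1.56
('scene', 194, array([465.4, 113.5]), 'z', np.float64(169.1))
('wrist', 1571, array([463.7, 113.2]), 'z', np.float64(169.9))
('side', 167, array([463.5, 112.2]), 'z', np.float64(169.9))
('scene', 186, array([ 487. , -353.1]), 'z', np.float64(186.6)) ('scene', 58, array([ 707.4, -367.6]), 'z', np.float64(173.2)) ('scene', 104, array([ 371.9, -384.4]), 'z', np.float64(181.8))
('side', 125, array([ 485.7, -355. ]), 'z', np.float64(186.9)) ('side', 33, array([ 703.7, -368.8]), 'z', np.float64(174.3)) ('side', 85, array([ 369.5, -381.8]), 'z', np.float64(182.9))
t 30.85 tcp [464.7 114.1 477.9] yaw -90.1 zax [-0. -0. -1.] F [ 0.1  0.2 -0.9] w 85.0 ff 0.0 q6 1.56
```

Emit:
{"method": "play_rows", "body": {
  "commands": "0 0 -4 0;0 0 -8 0;0 0 -11.5 0;0 0 -14 0;0 0 -15.8 0;0 0 -16.4 0;0 0 -16.4 0;0 0 -16.4 0"
}}

```text
clock: 31.65
ee_pos: [465.2, 114.5, 315.1]
tcp_rot: [1.0, -0.001, 0.001, -0.0]
contact_force: [-0.6, 0.3, 1.2]
grip_width: 85.1
finger_force: 0.0
```

Emit:
{"method": "play_rows", "body": {
  "commands": "0 0 0 0;0 0 0 0;0 0 0 0;0 0 0 0;0 0 0 0;0 0 0 0;0 0 0 0;0 0 0 0",
  "claw": 3.4,
  "force": 60
}}

```text
clock: 32.45
ee_pos: [465.1, 114.4, 315.0]
tcp_rot: [1.0, -0.001, 0.001, 0.0]
contact_force: [-0.3, -2.0, 4.7]
grip_width: 42.6
finger_force: 60.7
```

Emit:
{"method": "play_rows", "body": {
  "commands": "0 0 1 0;0 0 3 0;0 0 6 0;0 0 9 0;0 0 12 0;0 0 14 0;0 0 15 0;0 0 15 0"
}}

```text
clock: 33.25
ee_pos: [464.7, 114.6, 464.7]
tcp_rot: [1.0, -0.001, 0.001, -0.0]
contact_force: [-0.7, 0.2, -5.8]
grip_width: 42.9
finger_force: 61.7
```

```bash
python3 -c "
from w import *
st(); im,d=robot.read_camera('wrist'); cv2.imwrite('pics/w5.png',im[...,::-1]); print(rim('scene',464,114,320,22,False))"
```

```text
t 33.25 tcp [464.7 114.6 464.7] yaw -90.1 zax [ 0.001  0.    -1.   ] F [-0.7  0.2 -5.8] w 42.9 ff 61.7 q6 1.56
('scene', 127, array([467.6, 119.6]), 'z', np.float64(318.0))
```

View pics/w5.png

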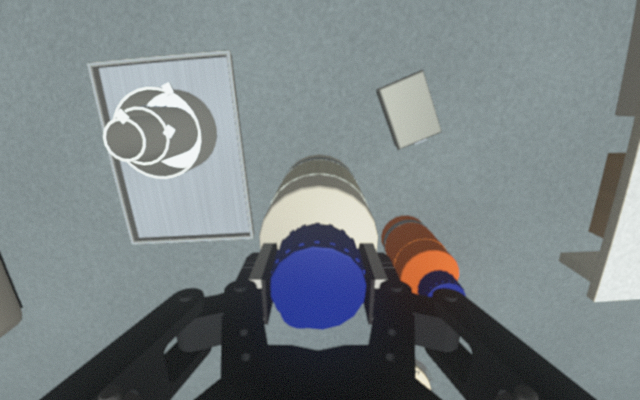

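The bottle hangs straight by its cap, centred at (318,287). The nested beakers show at (155,135). Carrying the bottle to the shelf.

Emit:
{"method": "play_rows", "body": {
  "commands": "0.8 -2.8 0 0;1.9 -6.6 0 0;3.2 -11.1 0 0;4.5 -15.6 0 0;5.8 -20.1 0 0;7.1 -24.6 0 0;8.4 -29.1 0 0;9.7 -33.6 0 0"
}}

```text
clock: 34.15
ee_pos: [561.6, -223.3, 461.4]
tcp_rot: [1.0, -0.001, -0.002, -0.001]
contact_force: [1.1, 0.0, -4.6]
grip_width: 42.4
finger_force: 62.4
```

Emit:
{"method": "play_rows", "body": {
  "commands": "1.3 -4.4 0 0;2.6 -8.6 0 0;3.5 -11.6 0 0;4 -13.6 0 0;4 -13.6 0 0;4 -13.6 -2 0;4 -13.6 -4 0;4 -13.6 -5 0"
}}

```text
clock: 34.95
ee_pos: [601.2, -356.4, 409.4]
tcp_rot: [1.0, -0.0, -0.003, -0.002]
contact_force: [-0.5, 0.8, -4.4]
grip_width: 42.2
finger_force: 62.7
```

```bash
python3 -c "
from w import *
st()"
```

```text
t 34.95 tcp [ 601.2 -356.4  409.4] yaw -90.0 zax [-0.005  0.005 -1.   ] F [-0.5  0.8 -4.4] w 42.2 ff 62.7 q6 0.86
```

Emit:
{"method": "play_rows", "body": {
  "commands": "0 0 -0.2 0;0 0 -0.5 0;0 0 -0.8 0;0 0 -1 0;0 0 -1.1 0;0 0 -1.2 0;0 0 -1.2 0;0 0 -1.2 0"
}}

```text
clock: 35.75
ee_pos: [601.7, -357.6, 402.1]
tcp_rot: [1.0, -0.001, 0.0, 0.0]
contact_force: [0.3, 0.0, -4.6]
grip_width: 42.2
finger_force: 62.7
```

Emit:
{"method": "play_rows", "body": {
  "commands": "0 0 -0.1 0;0 0 -0.1 0;0 0 -0.2 0;0 0 -0.2 0;0 0 -0.3 0;0 0 -0.3 0;0 0 -0.3 0;0 0 -0.3 0"
}}

```text
clock: 36.55
ee_pos: [601.8, -357.6, 400.1]
tcp_rot: [1.0, -0.001, 0.001, 0.0]
contact_force: [-0.5, 1.0, 2.8]
grip_width: 42.6
finger_force: 63.5
```

Contact came at TCP z 400 (85+315), so the bottle is down. Releasing and backing off.

Emit:
{"method": "play_rows", "body": {
  "commands": "0 0 0 0;0 0 0 0;0 0 0 0;0 0 0 0;0 0 0 0;0 0 0.5 0;0 0 1.5 0;0 0 3 0",
  "claw": 7
}}

```text
clock: 37.35
ee_pos: [601.6, -357.4, 429.4]
tcp_rot: [1.0, -0.001, -0.0, -0.0]
contact_force: [-0.4, -0.9, 0.7]
grip_width: 70.0
finger_force: 0.0
```

Emit:
{"method": "play_rows", "body": {
  "commands": "0 0 3 0;0 0 6 0;0 0 9 0;0 4 10 0;0 8 10 0;0 12 10 0;0 15 10 0;0 15 10 0"
}}

```text
clock: 38.15
ee_pos: [601.8, -203.8, 531.7]
tcp_rot: [1.0, 0.002, 0.002, 0.0]
contact_force: [0.6, -0.8, 1.2]
grip_width: 70.2
finger_force: 0.0
```

```bash
python3 -c "
from w import *
st()
for n in('scene','side'):
    for a in ((602,-358,254,22),(485,-356,187,28),(707,-367,173,14),(369,-381,182,18)): print(rim(n,*a,False))
    print(rim(n,512,316,127,23))
im,d=robot.read_camera('scene'); cv2.imwrite('pics/s6.png',im[...,::-1])"
```

```text
t 38.15 tcp [ 601.8 -203.8  531.7] yaw -89.8 zax [ 0.003 -0.    -1.   ] F [ 0.6 -0.8  1.2] w 70.2 ff 0.0 q6 1.05
('scene', 138, array([ 601.8, -357.5]), 'z', np.float64(253.9))
('scene', 189, array([ 487. , -354.9]), 'z', np.float64(186.0))
('scene', 59, array([ 707.3, -369.5]), 'z', np.float64(174.0))
('scene', 98, array([ 370.9, -382.1]), 'z', np.float64(181.5))
('scene', 90, array([512.5, 316.6]), 'rms', np.float64(1.53), 'z', np.float64(125.7))
('side', 'few', 0)
('side', 'few', 0)
('side', 32, array([ 706.5, -367.4]), 'z', np.float64(174.4))
('side', 82, array([ 368.9, -383.5]), 'z', np.float64(183.1))
('side', 107, array([512. , 315.9]), 'rms', np.float64(1.43), 'z', np.float64(126.1))
```

View pics/s6.png

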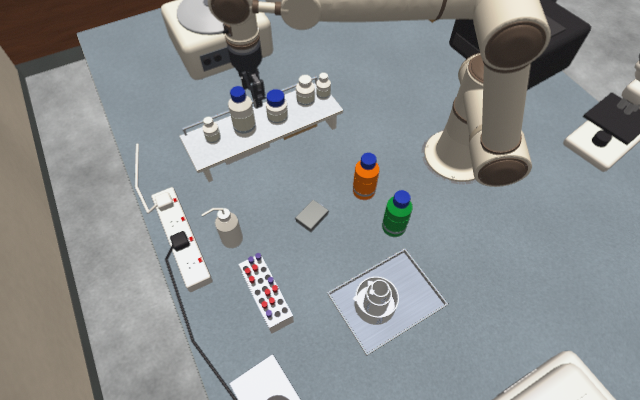

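The bottle (241,110) and jar (277,106) stand upright on the shelf, and the beakers are nested at (377,295). The bystanders have not moved and the gripper is clear, so I hand in.

```bash
python3 -c "
from bench import robot
print(robot.sign_off())"
```

```text
the job is handed in; nothing more can be done
None
```

The job is handed in at about 38 s of the 72 s: the three beakers are nested on the tray, the bottle and jar stand upright on the shelf, and the bystanders look undisturbed in the last picture; the sign-off returned no verdict.

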